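# Lay out the candle-tending kit

### The arm

A 6-joint arm with a two-finger parallel gripper is mounted at the origin on the work surface. World frame = base frame: x ahead of the robot, y to its left, z up, the work surface at z = 0. Lengths are in mm, angles in rad, forces in N, time in s.
With the tool pointing down it reaches from about 250 to 775 mm from the base axis. Payload 4 kg.
Tool frame: the origin (TCP) lies at the very end of the fingers, on their centre line; the grasp point (between the pads) lies 19 mm behind it (bot.pinch_z is the distance from the TCP to the grasp point, in mm); z points along the fingers, y is the direction in which the jaws open and shut (so a half turn about z gives the same grasp; the last joint's range is limited). The gripper opens to 94 mm and grips with 3 to 60 N. Pads are 16 mm wide; open, the fingers measure 119 mm over their backs; the gripper's body (75 mm by 177 mm) begins 78 mm behind the grasp point.
Start: joints at [1.169, 0.087, 1.371, -0, 1.684, -0.103], TCP at [161.915, 525.646, 205.506] pointing down, gripper open.
Joint ranges: [-3.1, 3.1], [-0.76, 2.03], [0.27, 2.55], [-1.08, 4.22], [0.17, 2.65], [-2.57, 2.57]. Speed limits (rad/s): [2.79, 2.79, 3.14, 3.14, 3.14, 3.14].

### API

Orientations are given as [roll, pitch, yaw] about the fixed x, y, z axes, in that order (R = Rz(yaw) Ry(pitch) Rx(roll)).
In Python, from plant import bot gives the robot as it stands. The module is installed in compiled form; this text tells all that it offers.
- The arm moves only by the tool drive_tool, never from a script. Its argument "commands" is a list of rows, each a list of 3 entries, a list of its own where there are three numbers: the shift along the tool's x, y, z in cm, then the turn, a rotation vector about the tool's x, y, z in rad, then the finger opening in cm, from 0 to 9.4. In form: [[[dx, dy, dz], [ax, ay, az], grip], ...]. A call has exactly 10 rows; each row shifts and turns the commanded pose from where the row before left it, along the tool's axes as they then stand; what a row does not reach is not made up. A row lasts 1/8 s, in which the tool goes at most 62.5 mm and 10.7 degrees, less where a joint would pass 70% of its speed; a pose out of reach is approached as far as the arm can. A call is refused whole if a number of a shift passes 6.25 or a number of a turn 0.188, either way. A call with a gripper value outside its range is refused whole. The fingers move at their own pace and stop on an object; "force" is the grip in N (left out, the last holds). Time passes only in rows, so rows that do not move let the fingers close, or fill a call up. It gives the time, the measured TCP pose, the force and the opening at its end, in the units of the state.
- bot.sense(): the state, without advancing time (a new reading comes with each control period).
- bot.get_image(name): name is "scene" or "top" or "wrist"; returns (picture, depth): 480x640x3 uint8, blue, green, red; 480x640 float32, mm along the optical axis (not along the pixel's ray), 0 where there is no reading.
- bot.get_calibration(name): a dict with "fovy" (degrees; the focal length in pixels is half the picture's height over the tangent of half this angle, whatever the lens; pixels are square), "cx", "cy" (the principal point, pixels), "world_from_camera" (4x4, takes a point from camera to world coordinates). Camera axes: x right, y down, z forward; pixel columns grow to the right and rows downward; lengths in mm; the calibration is good to about 2 mm. The wrist camera is an equidistant fisheye: a pixel r from the principal point sees the ray r / f radians off the axis. A picture is of the moment at which its call begins: read the wrist's pose just before it. get_calibration takes no time and is no camera call; for the wrist camera it gives the pose at the moment of the call.
- bot.job_done(): hands the job in, once; it reports no verdict.
The state is a dict: "time": time; "joint_positions": joint angles; "joint_vel": joint speeds; "tau": joint torques, N m; "eef_pos": TCP position; "ee_rot": TCP orientation; "wrist_force": force on the tool from outside, world axes, zero at the start; "ft_torque": the same for the moment, N m; "opening": finger opening in mm.
Only numpy, scipy, OpenCV 4.12 (cv2) and the standard library are available. Lean on these libraries where they do the work, as an engineer would, in place of code of your own. Each camera call takes 0.05 s, during which the arm holds its last target.

### The job

Lay the candle-stand tools into the wooden kit tray in their order of use, counted from the tray end that has the brass knob: first the tweezers, then the wax pick, last the scraper. The pick already lies in its middle place; set the tweezers and the scraper down (do not drop them) flat in their own places, lying the same way as the dividers, and leave the pick in the middle.

Things in the scene. Friction and masses are not known exactly. Their poses are not given: they have to be found in the camera images.
- tray: Low wooden tray, fixed, 212 x 236 mm (x, y), turned any way. Origin: centre of its underside on the table. Floor 6 mm thick; rim 6 mm thick, tops at 20 mm. Two dividers along its x (4 mm thick, tops at 16 mm, y = -38 and +38 mm) make three places, each 200 x 72 mm (x, y), centres at y = +76 (first), 0 (middle), -76 mm (last). A brass knob, 22 mm across, sticks 26 mm out of the +y end, the first end.
- tweezers_mid (a point): Centre (5 mm up) of rigid steel tweezers lying on their side on the table, 150 mm long along its x (tips at +x), 10 mm high. The arms run parallel, 18 mm wide over both (y), from x = -42 to +32 mm: grip there. About 50 g. Bystanders: a bristle brush beside the tools, a brass candlestick and a glass cup beyond them, all under 60 mm high.
- scraper_mid (a point): Middle (8 mm up) of a wax scraper lying flat on the table, 160 mm long along its x: wooden handle 20 mm wide (y), 16 mm high, from x = -80 to +28 mm, then a flat steel blade 44 mm wide, 3 mm thick, ending at x = +80 mm. Grip the handle at this point. About 90 g. The brush has a like handle but a black bristle head; it lies at least 80 mm away, centre to centre.
- pick_mid (a point): Middle of the wax pick: wooden handle 16 mm wide (y) and 14 mm high with a thin steel spike, 150 mm long in all along its x. Point half-way up (7 mm above the underside). At the start it already lies in the tray's middle place.
Things that resemble listed ones, but are neither listed nor needed, are in the scene too. Several things look just like the part that bears tweezers_mid: the one meant starts farthest to the robot's left. What is shaped like the part that bears scraper_mid but white is not meant.

How it is judged:
By the outcome, as a careful person would: the job done as asked, in the order asked, and still so for the second after the job is handed in, with the robot touching nothing.
It also fails if it takes over 56 s, if anything falls off the work surface, if the arm or the gripper's body presses on something with over 40 N, if the wrist force passes 120 N, or if a joint passes its speed limit or range.

## Working session

There is one attempt and no reset: what is moved stays moved. The work goes in short steps, Python scripts to look and compute and a tool call to move; the robot and the scene stay as the last step left them, time stands still between calls to the robot, and variables do not carry over. Pictures are saved under pics/ and viewed, and the job is handed in when it is done.

Besides the shell and the picture viewer there is one more tool, called after "Request:" as name(argument=value, ...), one argument or row to a line, values as JSON. drive_tool: Moves the arm, as the interface text tells. Its arguments: {"type":"object","properties":{"commands":{"type":"array","items":{"type":"array"}},"force":{"type":"number"}},"required":["commands"]}

```bash
mkdir -p pics; cat > h.py <<'E'
import numpy as np, cv2
from plant import bot
def snap(n,f):
    c=bot.get_calibration(n); im,d=bot.get_image(n); cv2.imwrite(f'pics/{f}.png',im); np.savez(f'pics/{f}.npz',d=d,im=im,T=c['world_from_camera'],cx=c['cx'],cy=c['cy'],fovy=c['fovy']); return im,d
def load(f): return np.load(f'pics/{f}.npz')
def world(z,u,v,dep=None):
    f=240/np.tan(np.radians(float(z['fovy'])/2)); d=z['d'][int(round(v)),int(round(u))] if dep is None else dep
    return (z['T']@np.array([(u-z['cx'])/f*d,(v-z['cy'])/f*d,d,1]))[:3]
def ray(z,u,v,h):
    f=240/np.tan(np.radians(float(z['fovy'])/2)); T=z['T']; r=T[:3,:3]@np.array([(u-z['cx'])/f,(v-z['cy'])/f,1]); o=T[:3,3]
    return o+r*(h-o[2])/r[2]
E
python3 - <<'E'
from h import *
print(bot.sense())
snap('top','top0'); snap('scene','scene0')
for n in('top','scene'): print(bot.get_calibration(n))
E
```

```text
{'time': 0.0, 'joint_positions': array([ 1.16886712e+00,  8.79387120e-02,  1.37223287e+00,  2.55473373e-05,
        1.68357551e+00, -1.03083870e-01]), 'joint_vel': array([ 2.07580798e-03,  1.40956980e-03, -1.89324252e-03,  9.23144804e-04,
        5.81661958e-05,  4.84897161e-04]), 'tau': array([-1.85209741e-03, -3.40173161e+01, -3.02428973e+01,  7.15152360e-02,
        3.30972578e-02, -1.94105492e-04]), 'eef_pos': array([161.70594437, 525.13048999, 204.32391712]), 'ee_rot': array([-3.13945227e+00, -2.46950503e-04,  2.84274990e+00]), 'wrist_force': array([-0.61756718, -0.22493341,  0.28653153]), 'ft_torque': array([ 0.00221544, -0.03441143, -0.0132703 ]), 'opening': 94.2305037264046}
{'fovy': 56.388960225859115, 'cx': 315.9255949507443, 'cy': 233.3065451344643, 'world_from_camera': array([[-1.30904767e-02, -9.93159510e-01,  1.16029427e-01,
         3.27104409e+02],
       [-9.99743423e-01,  1.51450975e-02,  1.68438272e-02,
        -1.72506177e+02],
       [-1.84858841e-02, -1.15779163e-01, -9.93102944e-01,
         1.13001154e+03],
       [ 0.00000000e+00,  0.00000000e+00,  0.00000000e+00,
         1.00000000e+00]])}
{'fovy': 55.37851220931379, 'cx': 314.6034886149313, 'cy': 241.31417676621092, 'world_from_camera': array([[ 4.18149553e-01,  7.40166980e-01, -5.26596423e-01,
         9.89592055e+02],
       [ 9.08233369e-01, -3.51014846e-01,  2.27817306e-01,
        -3.67696239e+02],
       [-1.62203151e-02, -5.73534148e-01, -8.19021051e-01,
         8.61378337e+02],
       [ 0.00000000e+00,  0.00000000e+00,  0.00000000e+00,
         1.00000000e+00]])}
```

View pics/top0.png

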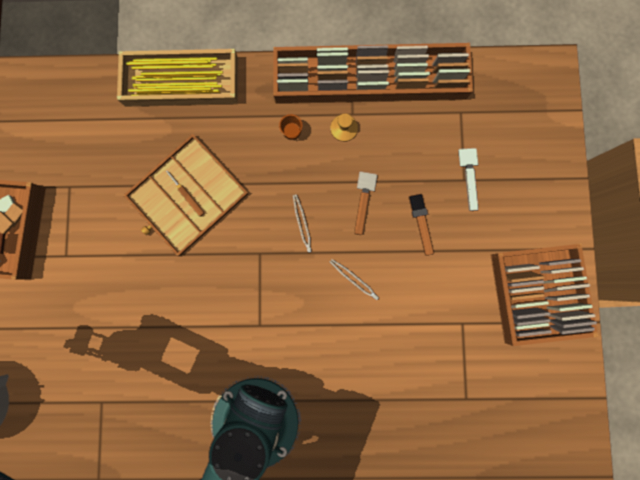

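View pics/scene0.png

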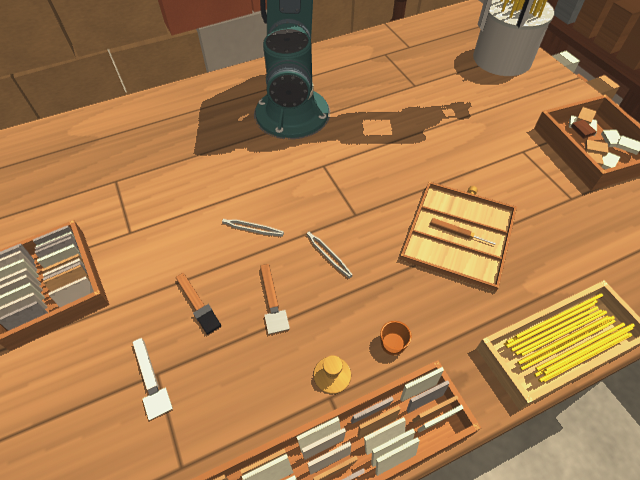

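```bash
python3 - <<'E'
from h import *
z=load('top0'); im=z['im']
a=cv2.resize(im[120:310,115:275],None,fx=3.7,fy=3.15,interpolation=3) if 0 else cv2.resize(im[125:265,115:275],None,fx=4,fy=4,interpolation=3)
b=cv2.resize(im[155:305,280:480],None,fx=4,fy=4,interpolation=3)
cv2.imwrite('pics/c1.png',a);cv2.imwrite('pics/c2.png',b)
for u,v in[(302,223),(354,280),(364,205),(200,195),(146,230)]: print(u,v,ray(z,u,v,5),z['d'][v,u],world(z,u,v))
E
```

```text
302 223 [ 485.42361675 -118.4165001     5.        ] 1138.8474 [ 485.74601004 -118.30635459    2.70908295]
354 280 [ 339.7694361  -246.92835894    5.        ] 1119.3291 [ 339.79052662 -247.05229095    3.12656749]
364 205 [ 529.17305073 -276.68150554    5.        ] 1129.5585 [ 527.50798724 -275.82309162   14.2701946 ]
200 195 [562.12684115 143.02790089   5.        ] 1145.5768 [561.25615214 141.85893989   9.167837  ]
146 230 [473.64470221 279.88830793   5.        ] 1129.7621 [472.09017562 275.08922338  16.9343309 ]
```

View pics/c1.png

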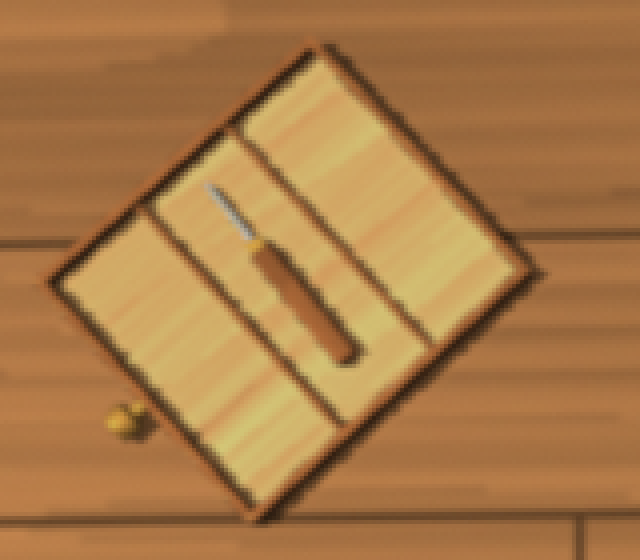

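View pics/c2.png

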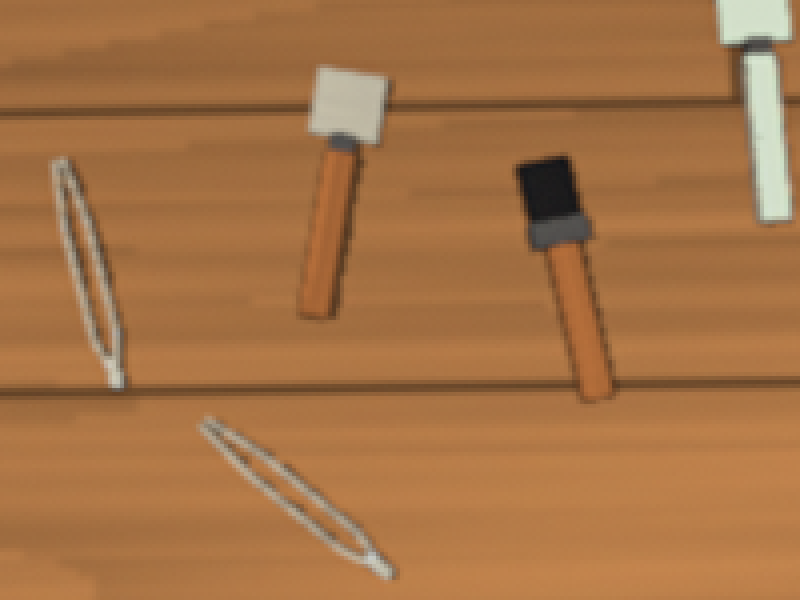

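```bash
python3 - <<'E'
from h import *
z=load('top0')
A=lambda u,v,h: ray(z,115+u/4-.4,125+v/4-.4,h)[:2]
B=lambda u,v,h: ray(z,280+u/4-.4,155+v/4-.4,h)[:2]
C=[A(*p,20) for p in[(322,45),(540,272),(255,522),(48,283)]]
print(np.round(C),'c',np.mean(C,0),[np.linalg.norm(C[i]-C[i-1]) for i in range(4)])
# outline fit: edges
top,r,b,l=C
# +y end = edge l-b ; x dir along dividers
xd=((l-b)+(top-r))/2; yd=((l-top)+(b-r))/2
print('tray x ang',np.arctan2(xd[1],xd[0]),'y ang-90',np.arctan2(yd[1],yd[0])-np.pi/2)
t0,t1=B(60,160,5),B(118,388,5); d=t0-t1; print('tw',(t0+t1)/2,np.linalg.norm(d),np.arctan2(d[1],d[0]))
s1=B(350,72,3);s0=B(318,318,8);d=s1-s0;print('sc',(s0+s1)/2,np.linalg.norm(d),np.arctan2(d[1],d[0]))
p1=A(210,185,12);p0=A(347,360,12);d=p1-p0;print('pick',(p0+p1)/2,np.linalg.norm(d),np.arctan2(d[1],d[0]))
print('tcp tool y yaw',2.843)
E
```

```text
[[714. 154.]
 [563.  13.]
 [407. 191.]
 [561. 326.]] c [561.42555765 170.94153187] [np.float64(230.246111639171), np.float64(206.9057082616904), np.float64(236.34980487227213), np.float64(205.28344859265755)]
tray x ang 0.7373072288736057 y ang-90 0.7229237909608961
tw [ 485.74145505 -117.89569513] 150.872270516827 0.2372135479268214
sc [ 534.17773495 -274.58162645] 161.22133306470838 -0.15431465071665268
pick [567.63820854 181.97256791] 146.54786732510007 0.6650089758884774
tcp tool y yaw 2.843
```

```bash
cat >> h.py <<'E'
from scipy.spatial.transform import Rotation as Ro
def plan(p,yaw,n,g):
    "n rows of moving from the present pose to p, tool down with yaw; print rounded rows"
    s=bot.sense(); P=np.array(s['eef_pos'],float); R=Ro.from_euler('xyz',s['ee_rot']); G=Ro.from_euler('xyz',[np.pi,0,yaw])
    w=(R.inv()*G).as_rotvec(); st=np.round(w/n,3)
    out=[]
    for i in range(n):
        d=(np.array(p)-P)/(n-i); t=np.round(R.inv().apply(d)/10,2); out.append([t.tolist(),st.tolist(),g])
        P=P+R.apply(t*10); R=R*Ro.from_rotvec(st)
    print('t',s['time'],'pos',np.round(s['eef_pos'],1),'rot',np.round(s['ee_rot'],3),'total turn',np.round(w,3))
    for o in out: print(o)
E
python3 - <<'E'
from h import *
plan([486,-118,160],.237,20,9.4)
E
```

```text
t 0.1 pos [161.7 525.2 204.4] rot [-3.14  -0.     2.843] total turn [-1.000e-03  2.000e-03  2.606e+00]
[[-2.5, -2.6, 0.23], [-0.0, 0.0, 0.13], 9.4]
[[-2.81, -2.25, 0.23], [-0.0, 0.0, 0.13], 9.4]
[[-3.08, -1.87, 0.23], [-0.0, 0.0, 0.13], 9.4]
[[-3.3, -1.45, 0.23], [-0.0, 0.0, 0.13], 9.4]
[[-3.46, -1.01, 0.23], [-0.0, 0.0, 0.13], 9.4]
[[-3.56, -0.56, 0.23], [-0.0, 0.0, 0.13], 9.4]
[[-3.6, -0.09, 0.23], [-0.0, 0.0, 0.13], 9.4]
[[-3.58, 0.38, 0.22], [-0.0, 0.0, 0.13], 9.4]
[[-3.5, 0.84, 0.23], [-0.0, 0.0, 0.13], 9.4]
[[-3.36, 1.29, 0.22], [-0.0, 0.0, 0.13], 9.4]
[[-3.17, 1.71, 0.23], [-0.0, 0.0, 0.13], 9.4]
[[-2.92, 2.11, 0.22], [-0.0, 0.0, 0.13], 9.4]
[[-2.62, 2.47, 0.23], [-0.0, 0.0, 0.13], 9.4]
[[-2.28, 2.79, 0.22], [-0.0, 0.0, 0.13], 9.4]
[[-1.9, 3.06, 0.23], [-0.0, 0.0, 0.13], 9.4]
[[-1.49, 3.28, 0.22], [-0.0, 0.0, 0.13], 9.4]
[[-1.05, 3.44, 0.23], [-0.0, 0.0, 0.13], 9.4]
[[-0.6, 3.55, 0.22], [-0.0, 0.0, 0.13], 9.4]
[[-0.13, 3.59, 0.23], [-0.0, 0.0, 0.13], 9.4]
[[0.34, 3.59, 0.22], [-0.0, 0.0, 0.13], 9.4]
```

Request:
drive_tool(
  commands=[
    [[-2.5,-2.6,0.2],[0,0,0.13],9.4],
    [[-2.8,-2.25,0.2],[0,0,0.13],9.4],
    [[-3.1,-1.9,0.2],[0,0,0.13],9.4],
    [[-3.3,-1.45,0.2],[0,0,0.13],9.4],
    [[-3.5,-1.0,0.2],[0,0,0.13],9.4],
    [[-3.6,-0.55,0.2],[0,0,0.13],9.4],
    [[-3.6,-0.1,0.2],[0,0,0.13],9.4],
    [[-3.6,0.4,0.2],[0,0,0.13],9.4],
    [[-3.5,0.85,0.2],[0,0,0.13],9.4],
    [[-3.35,1.3,0.2],[0,0,0.13],9.4],
  ],
  force=20,
)

```text
time: 1.35
eef_pos: [325.2, 202.0, 185.0]
ee_rot: [-3.141, 0.0, 1.539]
wrist_force: [0.5, 0.7, 0.0]
opening: 94.3
```

Request:
drive_tool(
  commands=[
    [[-3.2,1.7,0.2],[0,0,0.13],9.4],
    [[-2.9,2.1,0.2],[0,0,0.13],9.4],
    [[-2.6,2.5,0.2],[0,0,0.13],9.4],
    [[-2.3,2.8,0.2],[0,0,0.13],9.4],
    [[-1.9,3.05,0.2],[0,0,0.13],9.4],
    [[-1.5,3.3,0.2],[0,0,0.13],9.4],
    [[-1.05,3.45,0.2],[0,0,0.13],9.4],
    [[-0.6,3.55,0.2],[0,0,0.13],9.4],
    [[-0.1,3.6,0.2],[0,0,0.13],9.4],
    [[0.35,3.6,0.2],[0,0,0.13],9.4],
  ],
)

```text
time: 2.6
eef_pos: [488.0, -119.8, 164.8]
ee_rot: [-3.141, 0.001, 0.238]
wrist_force: [1.0, 0.2, 0.2]
opening: 94.1
```

```bash
python3 - <<'E'
from h import *
snap('wrist','w1'); snap('top','top1')
print(bot.get_calibration('wrist'))
plan([486,-118,60],.237,10,9.4); print(bot.sense()['joint_positions'])
E
```

```text
{'fovy': 65.70646984690485, 'cx': 321.7356825027931, 'cy': 244.69598410830423, 'world_from_camera': array([[ 2.35602275e-01, -9.36043986e-01, -2.61367985e-01,
         5.64714932e+02],
       [-9.71849445e-01, -2.27053222e-01, -6.28926951e-02,
        -1.01984059e+02],
       [-4.74113979e-04,  2.68827993e-01, -9.63188084e-01,
         3.42450013e+02],
       [ 0.00000000e+00,  0.00000000e+00,  0.00000000e+00,
         1.00000000e+00]])}
t 2.7 pos [ 488.2 -121.2  164.1] rot [-3.141e+00  2.000e-03  2.380e-01] total turn [-0.     0.002  0.001]
[[-0.01, -0.04, 1.04], [-0.0, 0.0, 0.0], 9.4]
[[-0.01, -0.04, 1.04], [-0.0, 0.0, 0.0], 9.4]
[[-0.01, -0.04, 1.04], [-0.0, 0.0, 0.0], 9.4]
[[-0.01, -0.04, 1.04], [-0.0, 0.0, 0.0], 9.4]
[[-0.01, -0.03, 1.04], [-0.0, 0.0, 0.0], 9.4]
[[-0.01, -0.04, 1.04], [-0.0, 0.0, 0.0], 9.4]
[[-0.02, -0.03, 1.04], [-0.0, 0.0, 0.0], 9.4]
[[-0.01, -0.04, 1.04], [-0.0, 0.0, 0.0], 9.4]
[[-0.02, -0.03, 1.04], [-0.0, 0.0, 0.0], 9.4]
[[-0.01, -0.04, 1.05], [-0.0, 0.0, 0.0], 9.4]
[-3.55538125e-01 -4.15530380e-03  1.54734826e+00 -8.73236034e-04
  1.60015329e+00  9.76801515e-01]
```

View pics/w1.png

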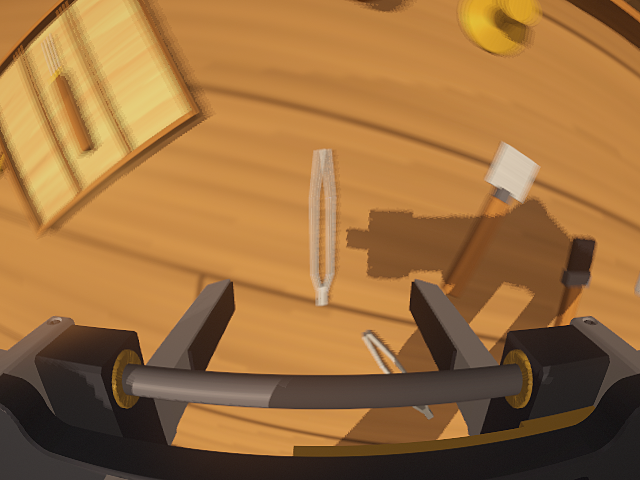

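Request:
drive_tool(
  commands=[
    [[0,0,1.0],[0,0,0],9.4],
    [[0,0,1.5],[0,0,0],9.4],
    [[0,0,1.5],[0,0,0],9.4],
    [[0,0,1.5],[0,0,0],9.4],
    [[0,0,1.5],[0,0,0],9.4],
    [[0,0,0.4],[0,0,0],9.4],
    [[0,0,0],[0,0,0],9.4],
    [[0,0,0],[0,0,0],9.4],
    [[0,0,0],[0,0,0],9.4],
    [[0,0,0],[0,0,0],9.4],
  ],
)

```text
time: 3.95
eef_pos: [488.2, -118.9, 91.9]
ee_rot: [3.141, -0.001, 0.243]
wrist_force: [0.3, -0.0, 0.0]
opening: 94.2
```

```bash
cat >> h.py <<'E'
def wray(z,u,v,h):
    f=240/np.tan(np.radians(float(z['fovy'])/2)); T=z['T']; a=np.array([u-z['cx'],v-z['cy']]); r=np.hypot(*a); th=r/f
    d=T[:3,:3]@np.array([*(a/max(r,1e-9)*np.sin(th)),np.cos(th)]); o=T[:3,3]
    return (o+d*(h-o[2])/d[2])
E
python3 - <<'E'
from h import *
snap('wrist','w2'); print(bot.sense()['eef_pos'],bot.sense()['ee_rot'])
E
```

```text
[ 488.09463111 -118.83694888   91.80580575] [ 3.14130790e+00 -5.80803971e-04  2.42759572e-01]
```

View pics/w2.png

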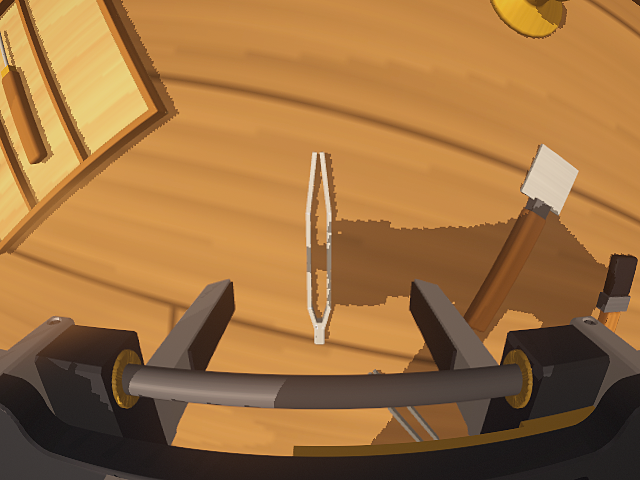

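```bash
python3 - <<'E'
from h import *
z=load('w2')
a,b=wray(z,319,153,10)[:2],wray(z,319.5,343,10)[:2]; d=a-b
print('tw',(a+b)/2,np.linalg.norm(d),np.arctan2(d[1],d[0]))
# parallel arms midpoint
print(wray(z,319,270,10))
a,b=wray(z,561,160,3)[:2],wray(z,477,330,16)[:2]; d=a-b
print('sc',(a+b)/2,np.linalg.norm(d),np.arctan2(d[1],d[0]))
print([np.round(wray(z,*p,20)[:2]) for p in[(175,112),(3,252)]])
c=np.array((a+b)/2)
E
```

```text
tw [ 486.00803523 -116.70245747] 148.07695533422998 0.24284234763403487
[ 474.84400058 -119.27310129   10.        ]
sc [ 533.01962696 -275.02958599] 158.38510526731574 -0.21336510377081075
[array([566.,   6.]), array([417., 176.])]
```

Request:
drive_tool(
  commands=[
    [[-0.1,-0.2,1.5],[0,0,0],7.0],
    [[0,0,1.5],[0,0,0],6.0],
    [[0,0,1.5],[0,0,0],6.0],
    [[0,0,1.5],[0,0,0],6.0],
    [[0,0,1.2],[0,0,0],6.0],
    [[0,0,0.8],[0,0,0],6.0],
    [[0,0,0.5],[0,0,0],6.0],
    [[0,0,0.3],[0,0,0],6.0],
    [[0,0,0],[0,0,0],6.0],
    [[0,0,0],[0,0,0],3.0],
  ],
)

```text
time: 5.25
eef_pos: [486.8, -117.2, 3.9]
ee_rot: [3.141, -0.001, 0.243]
wrist_force: [-0.0, 0.7, 0.5]
opening: 53.4
```

Request:
drive_tool(
  commands=[
    [[0,0,0],[0,0,0],1.0],
    [[0,0,0],[0,0,0],1.0],
    [[0,0,0],[0,0,0],1.0],
    [[0,0,0],[0,0,0],1.0],
    [[0,0,0],[0,0,0],1.0],
    [[0,0,-0.5],[0,0,0],1.0],
    [[0,0,-1],[0,0,0],1.0],
    [[0,0,-1.5],[0,0,0],1.0],
    [[0,0,-2],[0,0,0],1.0],
    [[0,0,-2],[0,0,0],1.0],
  ],
  force=20,
)

```text
time: 6.5
eef_pos: [486.8, -117.2, 75.3]
ee_rot: [3.141, -0.001, 0.243]
wrist_force: [0.3, 0.5, -1.1]
opening: 17.9
```

```bash
python3 - <<'E'
from h import *
snap('wrist','w3'); s=bot.sense();print(s['eef_pos'],s['ee_rot'],s['wrist_force'],s['opening'])
E
```

```text
[ 488.76887183 -117.85228564   78.49887929] [ 3.13768739 -0.00597923  0.2428848 ] [ 1.26769818 -0.56355897  0.8513997 ] 17.587756116390292
```

View pics/w3.png

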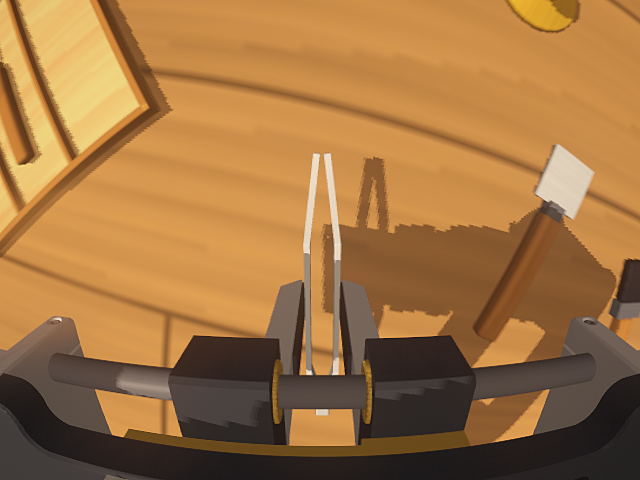

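```bash
python3 - <<'E'
from h import *
plan([510.5,227.5,90],.735,10,1.0)
E
```

```text
t 6.55 pos [ 488.8 -117.9   78.5] rot [ 3.138 -0.006  0.243] total turn [ 0.005 -0.005 -0.492]
[[1.04, -3.3, -0.12], [0.001, -0.0, -0.049], 1.0]
[[1.2, -3.24, -0.12], [0.001, -0.0, -0.049], 1.0]
[[1.36, -3.18, -0.12], [0.001, -0.0, -0.049], 1.0]
[[1.51, -3.11, -0.11], [0.001, -0.0, -0.049], 1.0]
[[1.67, -3.03, -0.11], [0.001, -0.0, -0.049], 1.0]
[[1.81, -2.95, -0.11], [0.001, -0.0, -0.049], 1.0]
[[1.96, -2.86, -0.1], [0.001, -0.0, -0.049], 1.0]
[[2.09, -2.76, -0.1], [0.001, -0.0, -0.049], 1.0]
[[2.22, -2.65, -0.1], [0.001, -0.0, -0.049], 1.0]
[[2.36, -2.54, -0.09], [0.001, -0.0, -0.049], 1.0]
```

Request:
drive_tool(
  commands=[
    [[1.05,-3.3,-0.1],[0,0,-0.049],1.0],
    [[1.2,-3.25,-0.1],[0,0,-0.049],1.0],
    [[1.35,-3.2,-0.1],[0,0,-0.049],1.0],
    [[1.5,-3.1,-0.1],[0,0,-0.049],1.0],
    [[1.65,-3.05,-0.1],[0,0,-0.049],1.0],
    [[1.8,-2.95,-0.1],[0,0,-0.049],1.0],
    [[1.95,-2.85,-0.1],[0,0,-0.049],1.0],
    [[2.1,-2.75,-0.1],[0,0,-0.049],1.0],
    [[2.2,-2.65,-0.1],[0,0,-0.049],1.0],
    [[2.35,-2.55,-0.1],[0,0,-0.049],1.0],
  ],
)

```text
time: 7.8
eef_pos: [507.8, 229.5, 84.1]
ee_rot: [3.141, -0.001, 0.734]
wrist_force: [0.0, -0.0, -0.6]
opening: 17.7
```

Request:
drive_tool(
  commands=[
    [[0,0,0],[0,0,0],1.0],
    [[0,0,0],[0,0,0],1.0],
    [[0,0,0],[0,0,0],1.0],
    [[0,0,0],[0,0,0],1.0],
    [[0,0,0],[0,0,0],1.0],
    [[0,0,0],[0,0,0],1.0],
    [[0,0,0],[0,0,0],1.0],
    [[0,0,0],[0,0,0],1.0],
    [[0,0,0],[0,0,0],1.0],
    [[0,0,0],[0,0,0],1.0],
  ],
)

```text
time: 9.05
eef_pos: [507.7, 228.3, 83.5]
ee_rot: [-3.142, -0.0, 0.733]
wrist_force: [-1.0, 0.2, -0.9]
opening: 17.8
```

```bash
python3 - <<'E'
from h import *
snap('wrist','w4'); s=bot.sense();print(s['eef_pos'],s['ee_rot'],s['wrist_force'],s['opening'])
E
```

```text
[507.62206736 228.26469483  83.49990416] [-3.14156121e+00 -7.52854884e-05  7.32868101e-01] [-0.43908875 -0.05560515  0.87456261] 17.18213996650176
```

View pics/w4.png

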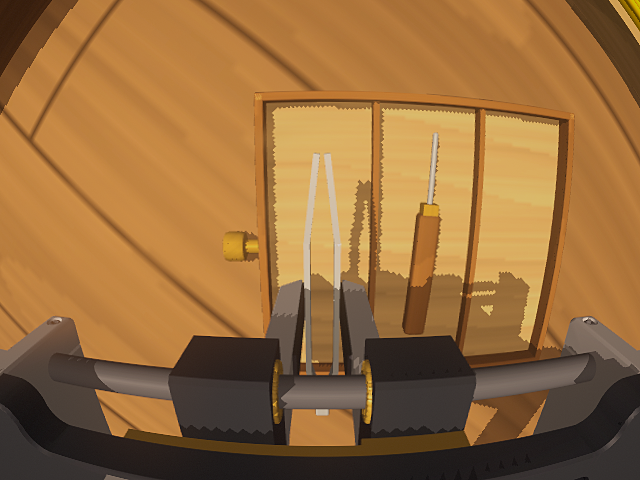

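```bash
python3 - <<'E'
from h import *
z=load('w4'); W=lambda u,v,h: wray(z,u,v,h)[:2]
r=.735
def loc(p,c=(561.4,171)):
    d=np.array(p)-c; return np.round([d@[np.cos(r),np.sin(r)],d@[-np.sin(r),np.cos(r)]],1)
for n,p,e in [('FL',(256,93,20),(106,118)),('FR',(574,116,20),(106,-118)),('div1 far',(377,104,16),(100,38)),('div2 far',(482,111,16),(100,-38)),('div2 low',(464,345,16),('',-38)),('div1 mid',(374,250,16),('',38)),('Lrim outer',(262,250,20),('',118)),('NR',(540,351,20),(-106,'~-112')),('Lin',(264,110,20),(100,112)),('pick tip',(436,133,13),''),('pick butt',(414,331,13),'')]: print(n,loc(W(*p)),e)
E
```

```text
FL [112. 121.] (106, 118)
FR [ 110.6 -111.9] (106, -118)
div1 far [104.6  42.4] (100, 38)
div2 far [104.9 -32.3] (100, -38)
div2 low [-75.1 -35.7] ('', -38)
div1 mid [ 5.2 42.6] ('', 38)
Lrim outer [  6.6 119.7] ('', 118)
NR [ -86.5 -111.3] (-106, '~-112')
Lin [100.5 115.8] (100, 112)
pick tip [87.   0.8] 
pick butt [-61.3   7.5]
```

Request:
drive_tool(
  commands=[
    [[0.2,0,1.0],[0,0,0],1.0],
    [[0,0,1.5],[0,0,0],1.0],
    [[0,0,1.5],[0,0,0],1.0],
    [[0,0,1.2],[0,0,0],1.0],
    [[0,0,0.8],[0,0,0],1.0],
    [[0,0,0.6],[0,0,0],1.0],
    [[0,0,0.4],[0,0,0],1.0],
    [[0,0,0.2],[0,0,0],1.0],
    [[0,0,0.15],[0,0,0],1.0],
    [[0,0,0],[0,0,0],1.0],
  ],
)

```text
time: 10.35
eef_pos: [509.2, 229.6, 10.1]
ee_rot: [3.142, -0.0, 0.733]
wrist_force: [-0.8, 0.1, -0.6]
opening: 17.7
```

Request:
drive_tool(
  commands=[
    [[0,0,0],[0,0,0],1.0],
    [[0,0,0],[0,0,0],2.2],
    [[0,0,0],[0,0,0],3.2],
    [[0,0,0],[0,0,0],3.2],
    [[0,0,0],[0,0,0],3.2],
    [[0,0,-0.5],[0,0,0],3.2],
    [[0,0,-1],[0,0,0],3.2],
    [[0,0,-2],[0,0,0],3.2],
    [[0,0,-2.5],[0,0,0],3.2],
    [[0,0,-3],[0,0,0],3.2],
  ],
)

```text
time: 11.6
eef_pos: [508.9, 229.5, 101.2]
ee_rot: [-3.142, 0.0, 0.733]
wrist_force: [0.6, 0.9, -0.0]
opening: 31.7
```

```bash
python3 - <<'E'
from h import *
snap('wrist','w5'); 
plan([534,-275,140],-.16,14,6.0)
E
```

```text
t 11.65 pos [511.8 230.5 106.6] rot [ 3.138 -0.009  0.733] total turn [-0.    -0.01   0.893]
[[-2.3, 2.79, -0.25], [-0.0, -0.001, 0.064], 6.0]
[[-2.11, 2.93, -0.25], [-0.0, -0.001, 0.064], 6.0]
[[-1.92, 3.06, -0.24], [-0.0, -0.001, 0.064], 6.0]
[[-1.72, 3.18, -0.24], [-0.0, -0.001, 0.064], 6.0]
[[-1.52, 3.28, -0.24], [-0.0, -0.001, 0.064], 6.0]
[[-1.3, 3.37, -0.24], [-0.0, -0.001, 0.064], 6.0]
[[-1.08, 3.45, -0.24], [-0.0, -0.001, 0.064], 6.0]
[[-0.86, 3.51, -0.24], [-0.0, -0.001, 0.064], 6.0]
[[-0.64, 3.56, -0.23], [-0.0, -0.001, 0.064], 6.0]
[[-0.41, 3.59, -0.24], [-0.0, -0.001, 0.064], 6.0]
[[-0.18, 3.61, -0.23], [-0.0, -0.001, 0.064], 6.0]
[[0.05, 3.61, -0.23], [-0.0, -0.001, 0.064], 6.0]
[[0.29, 3.61, -0.24], [-0.0, -0.001, 0.064], 6.0]
[[0.52, 3.58, -0.23], [-0.0, -0.001, 0.064], 6.0]
```

View pics/w5.png

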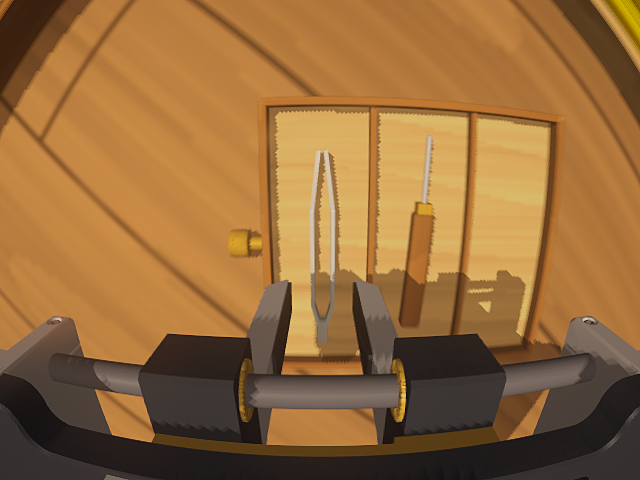

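Request:
drive_tool(
  commands=[
    [[-2.3,2.8,-0.3],[0,0,0.064],6.0],
    [[-2.1,2.95,-0.3],[0,0,0.064],6.0],
    [[-1.9,3.05,-0.3],[0,0,0.064],6.0],
    [[-1.7,3.2,-0.3],[0,0,0.064],6.0],
    [[-1.5,3.3,-0.3],[0,0,0.064],6.0],
    [[-1.3,3.35,-0.3],[0,0,0.064],6.0],
    [[-1.1,3.45,-0.3],[0,0,0.064],6.0],
    [[-0.85,3.5,-0.3],[0,0,0.064],6.0],
    [[-0.65,3.55,-0.3],[0,0,0.064],6.0],
    [[-0.4,3.6,-0.3],[0,0,0.064],6.0],
  ],
)

```text
time: 12.9
eef_pos: [525.8, -132.6, 130.2]
ee_rot: [3.141, -0.001, 0.091]
wrist_force: [0.5, 0.1, 0.4]
opening: 59.9
```

Request:
drive_tool(
  commands=[
    [[-0.2,3.6,0],[0,0,0.064],6.0],
    [[0.05,3.6,0],[0,0,0.064],6.0],
    [[0.3,3.6,0],[0,0,0.064],6.0],
    [[0.5,3.6,0],[0,0,0.064],6.0],
    [[0,0,0],[0,0,0],6.0],
    [[0,0,0],[0,0,0],6.0],
    [[0,0,0],[0,0,0],6.0],
    [[0,0,0],[0,0,0],6.0],
    [[0,0,0],[0,0,0],6.0],
    [[0,0,0],[0,0,0],6.0],
  ],
)

```text
time: 14.15
eef_pos: [531.8, -275.5, 130.0]
ee_rot: [-3.142, -0.0, -0.163]
wrist_force: [0.3, 0.5, -0.6]
opening: 59.6
```

```bash
python3 - <<'E'
from h import *
snap('wrist','w6'); s=bot.sense();print(s['time'],s['eef_pos'],s['ee_rot'],s['joint_positions'])
E
```

```text
14.2 [ 531.81908496 -275.58384462  129.99809883] [-3.14152543e+00 -8.34976503e-05 -1.62897587e-01] [-5.72785109e-01  2.21067937e-01  1.36845221e+00  9.49460565e-05
  1.55202272e+00  1.16090702e+00]
```

View pics/w6.png

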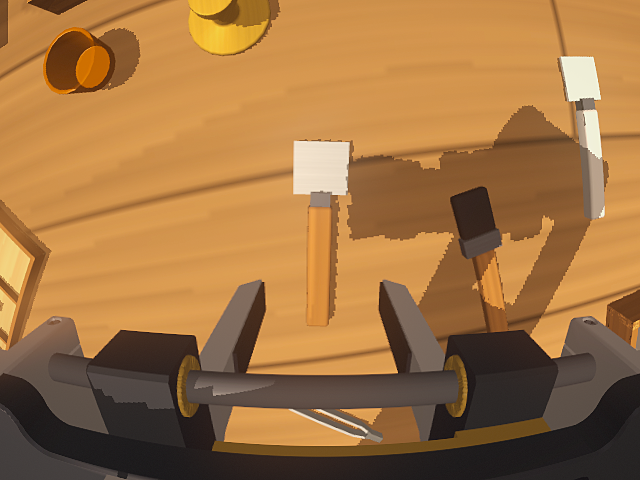

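```bash
python3 - <<'E'
from h import *
z=load('w6')
a,b=wray(z,321.5,141,3)[:2],wray(z,317,326,16)[:2]; d=a-b
print('sc',(a+b)/2,np.linalg.norm(d),np.arctan2(d[1],d[0]))
a,b=wray(z,320,207,16)[:2],wray(z,317,326,16)[:2]; d=a-b
print('handle',(a+b)/2,b,np.linalg.norm(d),np.arctan2(d[1],d[0]))
print('blade',[np.round(wray(z,*p,3)) for p in[(293,141),(350,141),(293,194),(350,194)]])
plan([534,-274.5,60],-.165,6,6)
E
```

```text
sc [ 534.03083554 -272.53607877] 158.39910449257633 -0.1885284683591494
handle [ 508.20675768 -267.67835157] [ 456.23461353 -257.69300234] 105.84537715540465 -0.18981583558779896
blade [array([ 616., -265.,    3.]), array([ 608., -310.,    3.]), array([ 573., -257.,    3.]), array([ 565., -304.,    3.])]
t 14.2 pos [ 531.8 -275.6  130. ] rot [-3.142 -0.    -0.163] total turn [-0.    -0.     0.002]
[[0.03, -0.02, 1.17], [-0.0, -0.0, 0.0], 6]
[[0.03, -0.02, 1.17], [-0.0, -0.0, 0.0], 6]
[[0.03, -0.03, 1.16], [-0.0, -0.0, 0.0], 6]
[[0.04, -0.02, 1.17], [-0.0, -0.0, 0.0], 6]
[[0.03, -0.03, 1.16], [-0.0, -0.0, 0.0], 6]
[[0.04, -0.02, 1.17], [-0.0, -0.0, 0.0], 6]
```

Request:
drive_tool(
  commands=[
    [[0.1,-0.2,1.5],[0,0,0.025],6.0],
    [[0,0,2],[0,0,0],6.0],
    [[0,0,2],[0,0,0],6.0],
    [[0,0,2],[0,0,0],6.0],
    [[0,0,1.8],[0,0,0],6.0],
    [[0,0,1.3],[0,0,0],6.0],
    [[0,0,0.9],[0,0,0],6.0],
    [[0,0,0.6],[0,0,0],6.0],
    [[0,0,0.4],[0,0,0],6.0],
    [[0,0,0],[0,0,0],3.0],
  ],
)

```text
time: 15.45
eef_pos: [533.1, -274.0, 5.0]
ee_rot: [-3.142, -0.0, -0.188]
wrist_force: [0.5, 0.9, 0.5]
opening: 53.4
```

Request:
drive_tool(
  commands=[
    [[0,0,0],[0,0,0],1.0],
    [[0,0,0],[0,0,0],1.0],
    [[0,0,0],[0,0,0],1.0],
    [[0,0,0],[0,0,0],1.0],
    [[0,0,0],[0,0,0],1.0],
    [[0,0,-0.5],[0,0,0],1.0],
    [[0,0,-1],[0,0,0],1.0],
    [[0,0,-1.5],[0,0,0],1.0],
    [[0,0,-2],[0,0,0],1.0],
    [[0,0,-2],[0,0,0],1.0],
  ],
  force=30,
)

```text
time: 16.7
eef_pos: [533.4, -274.2, 76.8]
ee_rot: [3.141, -0.001, -0.188]
wrist_force: [-0.2, -0.3, -1.2]
opening: 19.8
```

```bash
python3 - <<'E'
from h import *
snap('wrist','w7')
# last place: tray local (2,-74)
r=.733; c=np.array([561.4,171]); p=c+2*np.array([np.cos(r),np.sin(r)])-73.5*np.array([-np.sin(r),np.cos(r)])
print(p); plan([*p,100],r,14,1.0)
E
```

```text
[612.0653492  117.71517674]
t 16.75 pos [ 535.1 -275.2   80.4] rot [ 3.139 -0.007 -0.188] total turn [ 0.006 -0.005 -0.921]
[[0.02, -2.86, -0.15], [0.0, -0.0, -0.066], 1.0]
[[0.2, -2.85, -0.15], [0.0, -0.0, -0.066], 1.0]
[[0.39, -2.83, -0.15], [0.0, -0.0, -0.066], 1.0]
[[0.58, -2.8, -0.15], [0.0, -0.0, -0.066], 1.0]
[[0.76, -2.76, -0.15], [0.0, -0.0, -0.066], 1.0]
[[0.94, -2.7, -0.15], [0.0, -0.0, -0.066], 1.0]
[[1.12, -2.63, -0.15], [0.0, -0.0, -0.066], 1.0]
[[1.29, -2.55, -0.14], [0.0, -0.0, -0.066], 1.0]
[[1.45, -2.46, -0.15], [0.0, -0.0, -0.066], 1.0]
[[1.62, -2.36, -0.14], [0.0, -0.0, -0.066], 1.0]
[[1.77, -2.25, -0.15], [0.0, -0.0, -0.066], 1.0]
[[1.91, -2.13, -0.14], [0.0, -0.0, -0.066], 1.0]
[[2.05, -2.0, -0.15], [0.0, -0.0, -0.066], 1.0]
[[2.17, -1.86, -0.14], [0.0, -0.0, -0.066], 1.0]
```

View pics/w7.png

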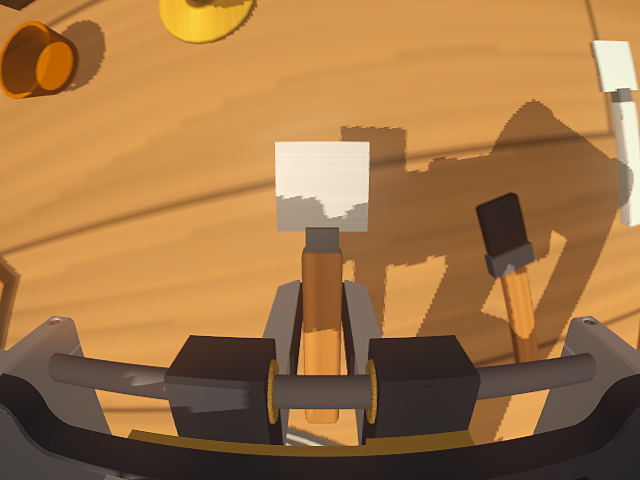

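Request:
drive_tool(
  commands=[
    [[0,-2.85,-0.3],[0,0,-0.066],1.0],
    [[0.2,-2.85,-0.3],[0,0,-0.066],1.0],
    [[0.4,-2.85,-0.3],[0,0,-0.066],1.0],
    [[0.6,-2.8,-0.3],[0,0,-0.066],1.0],
    [[0.75,-2.75,-0.3],[0,0,-0.066],1.0],
    [[0.95,-2.7,-0.3],[0,0,-0.066],1.0],
    [[1.1,-2.65,-0.2],[0,0,-0.066],1.0],
    [[1.3,-2.55,0],[0,0,-0.066],1.0],
    [[1.45,-2.45,0],[0,0,-0.066],1.0],
    [[1.6,-2.35,0],[0,0,-0.066],1.0],
  ],
)

```text
time: 18.0
eef_pos: [588.4, 7.5, 95.6]
ee_rot: [3.141, -0.001, 0.474]
wrist_force: [0.1, 0.4, -0.5]
opening: 19.2
```

Request:
drive_tool(
  commands=[
    [[1.75,-2.25,0],[0,0,-0.066],1.0],
    [[1.9,-2.15,0],[0,0,-0.066],1.0],
    [[2.05,-2,0],[0,0,-0.066],1.0],
    [[2.2,-1.9,0],[0,0,-0.066],1.0],
    [[0,0,0],[0,0,0],1.0],
    [[0,0,0],[0,0,0],1.0],
    [[0,0,0],[0,0,0],1.0],
    [[0,0,0],[0,0,0],1.0],
    [[0,0,0],[0,0,0],1.0],
    [[0,0,0],[0,0,0],1.0],
  ],
)

```text
time: 19.25
eef_pos: [609.7, 119.1, 95.0]
ee_rot: [-3.142, -0.0, 0.735]
wrist_force: [-0.2, -0.1, -1.4]
opening: 19.7
```

```bash
python3 - <<'E'
from h import *
snap('wrist','w8')
plan([612.1,117.7,60],.733,1,1.0)
E
```

```text
t 19.3 pos [609.7 119.2  95. ] rot [-3.142 -0.     0.736] total turn [-0.    -0.     0.003]
[[0.08, 0.28, 3.5], [-0.0, -0.0, 0.003], 1.0]
```

View pics/w8.png

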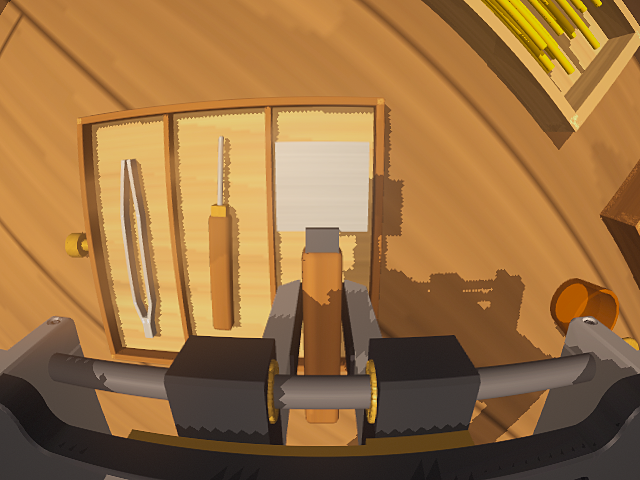

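```bash
python3 - <<'E'
from h import *
z=load('w8'); W=lambda u,v,h: wray(z,u,v,h)[:2]
r=.735
def loc(p):
    d=np.array(p)-np.array([609.7,119.2]); return np.round([d@[np.cos(r),np.sin(r)],d@[-np.sin(r),np.cos(r)]],1)
for n,p in [('div far',(268.5,107,16)),('div mid',(270.5,250,16)),('rim in far',(376.5,107,20)),('rim in mid',(372,250,20)),('corner',(383,99,20)),('far rim in',(320,108,20)),('near rim in',(160,353,20)),('FLcorner',(79,119,20))]: print(n,loc(W(*p)))
E
```

```text
div far [105.3  36.7]
div mid [ 3.4 37.5]
rim in far [104.9 -36.7]
rim in mid [  4.5 -35.7]
corner [110.6 -41.1]
far rim in [103.5   1.4]
near rim in [-87.8 138.9]
FLcorner [110.4 189.8]
```

Request:
drive_tool(
  commands=[
    [[0.3,0,1.0],[0,0,0],1.0],
    [[0,0,1.5],[0,0,0],1.0],
    [[0,0,1.5],[0,0,0],1.0],
    [[0,0,1.5],[0,0,0],1.0],
    [[0,0,1.2],[0,0,0],1.0],
    [[0,0,0.8],[0,0,0],1.0],
    [[0,0,0.5],[0,0,0],1.0],
    [[0,0,0.25],[0,0,0],1.0],
    [[0,0,0.15],[0,0,0],1.0],
    [[0,0,0],[0,0,0],1.0],
  ],
)

```text
time: 20.55
eef_pos: [612.2, 121.4, 11.4]
ee_rot: [3.141, -0.001, 0.736]
wrist_force: [0.0, -0.0, -0.6]
opening: 19.8
```

Request:
drive_tool(
  commands=[
    [[0,0,0],[0,0,0],1.0],
    [[0,0,0],[0,0,0],2.4],
    [[0,0,0],[0,0,0],3.4],
    [[0,0,0],[0,0,0],3.4],
    [[0,0,0],[0,0,0],3.4],
    [[0,0,-0.5],[0,0,0],3.4],
    [[0,0,-1],[0,0,0],3.4],
    [[0,0,-2],[0,0,0],3.4],
    [[0,0,-2.5],[0,0,0],3.4],
    [[0,0,-2.5],[0,0,0],3.4],
  ],
)

```text
time: 21.8
eef_pos: [612.4, 121.4, 98.7]
ee_rot: [3.14, -0.002, 0.736]
wrist_force: [0.2, -0.0, 0.1]
opening: 33.8
```

Request:
drive_tool(
  commands=[
    [[0,0,-2],[0,0,0],3.4],
    [[0,0,-2],[0,0,0],3.4],
    [[0,0,-1.5],[0,0,0],3.4],
    [[-1.5,0,0],[0,0,0],3.4],
    [[-2,0,0],[0,0,0],3.4],
    [[-2,0,0],[0,0,0],3.4],
    [[-1.5,0,0],[0,0,0],3.4],
    [[0,0,0],[0,0,0],3.4],
    [[0,0,0],[0,0,0],3.4],
    [[0,0,0],[0,0,0],3.4],
  ],
)

```text
time: 23.05
eef_pos: [560.3, 74.7, 150.8]
ee_rot: [-3.141, -0.0, 0.736]
wrist_force: [-0.8, -0.3, -0.2]
opening: 34.1
```

```bash
python3 - <<'E'
from h import *
snap('wrist','w9'); im,_=snap('top','top9')
cv2.imwrite('pics/c9.png',cv2.resize(im[125:265,115:275],None,fx=4,fy=4,interpolation=3)); print(bot.sense()['time'])
E
```

```text
23.15
```

View pics/w9.png

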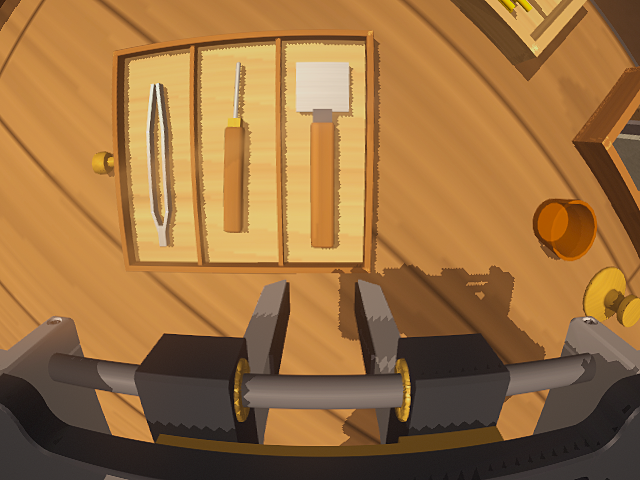

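View pics/c9.png

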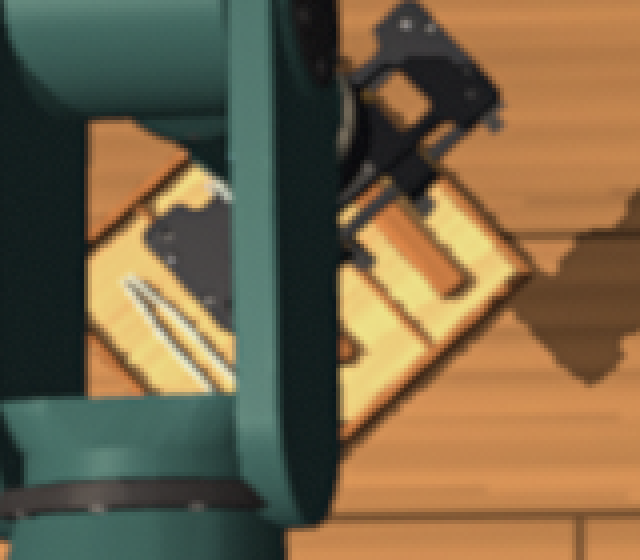

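The wrist picture shows the tweezers at (160,165), the pick at (234,150) and the scraper at (322,155). Each lies flat in its own place, counted from the knob at (103,162), and the gripper is clear of everything.

```bash
python3 -c "
from plant import bot
bot.job_done()"
```

```text
the job is handed in; nothing more can be done
```

I picked up the tweezers farthest to the robot's left and set them in the first place, at the knob end. I then set the wooden-handled scraper in the last place. The pick stayed in the middle. I handed the job in at about 23 s of the 56 s allowed.

- **Order and placing:** the last wrist picture shows tweezers, pick and scraper in that order from the knob. Each lies flat inside its own place along the dividers, with the gripper well clear.
- **Release:** both tools were let go within about 0.5 mm of the tray floor. The wrist force stayed around 1 N at every reading.
- **Top view:** the arm blocked most of the tray in the last top picture, so it confirmed only the parts of the tweezers and scraper it could see.
- **Disagreement:** the top and wrist cameras differed by about 5 mm on where the tray is. I aimed between the two, which is well within the room in each place.
- **Pick:** it lies slightly off the divider direction, as it did at the start, and I did not touch it.

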